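# Zero the coating gauge, then hold it on the red-ringed spot

### The arm

A 6-joint arm with a two-finger parallel gripper is mounted at the origin on a cart in front of the work surface, level with it; the furniture and walls round the work are solid. World frame = base frame: x ahead of the robot, y to its left, z up, the work surface at z = 0. Lengths are in m, angles in rad, forces in N, time in s.
With the tool pointing down it reaches from about 0.35 to 0.925 m from the base axis. Payload 6.4 kg.
Tool frame: the origin (TCP) lies at the very end of the fingers, on their centre line; the grasp point (between the pads) lies 19 mm behind it; z points along the fingers, y is the line along which they close (so a half turn about z gives the same grasp; the last joint's range is limited). The gripper opens to 85 mm and grips with 20 to 120 N. Pads are 22 mm wide; open, the fingers measure 114 mm over their backs; the gripper's body (76 mm by 85 mm) begins 54 mm behind the grasp point. The pads swing forward as they close: fully open they stand 13 mm farther back than shut.
Start: joints at [0.953, 0.245, 1.558, -0, 1.339, -0.174], TCP at [0.279, 0.587, 0.231] pointing down, gripper open.
Joint ranges: [-3.13, 3.13], [-1.02, 2.26], [0.13, 2.54], [-0.95, 4.09], [0.21, 2.88], [-2.74, 2.74]. Speed limits (rad/s): [2.57, 2.57, 3.14, 3.14, 3.14, 3.14].

### API

Orientations are given as a rotation vector (axis times angle).
In Python, from cell import get_obs, camera, get_calibration, sign_off, spot_in, cut_out gives the robot as it stands.
- The arm moves only by the tool play_rows, never from a script. Its argument "motion" is a list of rows, each a list of 7 numbers: the turn, a rotation vector about the tool's x, y, z in rad, then the shift along the tool's x, y, z in m, then the opening, from 0 (shut) to 1 (fully open). A call has 1 to 10 rows; each row is the pose to reach, as a shift and turn from the pose commanded when the call began, along the tool's axes at that moment; what a row does not reach only later rows make up. A row lasts 1/12 s, in which the tool goes at most 41.7 mm and 7.16 degrees, less where a joint would pass 70% of its speed; a pose out of reach is approached as far as the arm can. A call with a gripper value outside its range is refused whole. The fingers move at their own pace and stop on an object; "squeeze" is the grip in N (left out, the last holds). Time passes only in rows, so rows that repeat a pose let the fingers close. It gives the time, the measured TCP pose, the force, the opening and the grip force at its end, in the units of the state.
- get_obs(): the state, without advancing time (a new reading comes with each control period).
- camera(name): name is "scene" or "top"; returns (picture, depth): 400x640x3 uint8, red, green, blue; 400x640 float32, m along the optical axis (not along the pixel's ray), 0 where there is no reading.
- get_calibration(name): a dict with "K" (3x3 intrinsics, pixels), "k1" (the pictures are not rectified: a ray, as slopes to the right and down, at radius r is drawn at 1 + k1 r^2 times it, then the intrinsics apply), "extrinsics" (4x4, takes a point from world to camera coordinates). Camera axes: x right, y up, looking along -z (the intrinsics and any distortion apply to the point x, -y, -z); pixel columns grow to the right and rows downward; lengths in m; the calibration is good to about 2 mm. A picture is of the moment at which its call begins. get_calibration takes no time and is no camera call.
- sign_off(): hands the job in; it is judged then, once.
Trained networks look in the newest picture that a camera, given by its name, has taken for a name from the list of things; names that differ only in an ending like _2 or _b are one class to them, and where a whole thing is asked for, a point or a joint stands for the part that bears it (a point fixed in the world has none). Each returns a list of dicts, best first, with "confidence" (0 to 1); they miss things now and then, are a little off and sometimes report something else, mostly with a low value. They report only what shows in the picture. A call takes as long as a camera call. They do not tell look-alikes from the thing itself.
- spot_in(name, camera): "position" ([column, row] in pixels, amid what is visible of it).
- cut_out(name, camera): "region" (400x640 bool, what is visible of it) and "position" ([column, row] in pixels, amid what is visible of it).
The state is a dict: "t": time; "qpos": joint angles; "dq": joint speeds; "effort": joint torques, N m; "tcp_pos": TCP position; "tcp_rot": TCP orientation; "force": force on the tool from outside, world axes, zero at the start; "moment": the same for the moment, N m; "width": finger opening in m; "grasp_force": force on a finger pad.
Only numpy, scipy, OpenCV 4.12 (cv2) and the standard library are available. Lean on these libraries where they do the work, as an engineer would, in place of code of your own. Each camera call takes 0.05 s, during which the arm holds its last target. There are 200 camera calls.

### The job

Take the yellow coating-thickness probe out of its holder and zero it on the bare steel disc of the black block: stand its brass tip upright on the disc, the spring sleeve pressed about half-way in, for a good second. Then set the tip inside the red ring on the tilted blue panel, square to the painted face and again with the sleeve about half-way in, and finish there, still holding the probe against the spot in the gripper. Press gently, never hard against the sleeve's stop, touch block and panel with nothing but the probe, do not shift the panel, and leave the tape roll, eraser and note block where they are.

Things in the scene. Friction and masses are not known exactly. Their poses are not given: they have to be found in the camera images.
- probe: cordless probe, loose, about 0.15 kg, round about its z axis, 142 mm long. Origin at the tip of the relaxed brass sleeve, z towards the handle. Along z: brass sleeve, 12 mm dia (0 to 16 mm), dark nose, 21 mm dia (to 60), black collar, 38 mm dia (to 66), yellow handle, 24 mm dia (to 142; grip it from above, about 108 mm up). Starts upright in the holder
- probe_sleeve (a joint): how far the spring sleeve is pushed into the probe: 0 relaxed, 0.012 m at its stop; spring 350 N/m with 0.7 N preload, so about 2.8 N half-way in (0.006)
- probe_tip (a point): centre of the brass sleeve's slightly domed tip; moves with the sleeve, axes as the probe's
- holder: grey round holder, fixed, foot 72 mm in diameter, with an upright tube open at the top (outside 36 mm, bore 26 mm, rim 66 mm above the desk). The probe stands in it with its collar on the rim; lift it straight up by at least 65 mm to clear it. Origin at the centre of its underside
- stand: grey tilting stand with the blue panel on it, fixed; origin at the centre of the underside of its 150 x 130 mm base, -x towards the low edge of the panel; yaw about 1.3 to 2.0, so the low edge is on the right (-y) side
- zero_plate: black block 80 x 80 x 24 mm with the bare steel disc in its top, fixed; origin at the centre of its underside
- zero_face (a point): centre of the top face of the bare steel disc (44 mm in diameter, 25 mm above the desk, level) in the middle of the fixed black block (80 x 80 mm); z up
- red_spot (a point): centre of the red ring (28 mm inside, 32 mm outside) on the upper face of the blue panel; z squarely out of the face, x up the slope. It lies 85 mm up from the panel's low edge (panel 120 mm up the slope, 112 mm wide) and 26 mm to the +y side of its middle. Stand cheeks beside the panel reach 77 mm above the desk. A white ring on the panel is another spot, not wanted
- panel (a joint): tilt of the panel from level (rad), its face leaning to the stand's -x side (roughly to the right, -y, as the stand is set), hinge along that low edge; held stiffly (4 N m), it does not give under a light press. Starts between 0.22 and 0.42
- tape: roll of masking tape lying flat, 104 x 102 x 25 mm, loose bystander; origin at the centre of its underside
- rubber_eraser: blue and white eraser, 20 x 53 x 11 mm, loose bystander; origin at the centre of its underside
- notes: purple note block, 80 x 52 x 15 mm, loose bystander; origin at the centre of its underside
Not all that is in view belongs to the job. What is meant by the holder is not purple, and is the larger of those in its own colour.

How it is judged:
On the way:
1. the probe is zeroed: its tip stands upright on the bare steel disc, sleeve about half-way in, lightly, for 0.8 s (distance between probe_tip and zero_face below 0.017 m and angle between the z axis of probe and the z axis of zero_face, either way round below 0.14 rad and value of joint probe_sleeve between 0.002 and 0.0105 m and contact force between probe and zero_plate between 0.5 and 8 N), for 0.8 s.
At the end, for the whole second after the job is handed in: probe held in the fingers, at rest, off its holder: tip within 9 mm of the red ring's centre (zeroing: 17 mm of the disc's), square to the panel within 0.14 rad, sleeve 2 to 10.5 mm in, 0.5 to 8 N on the panel (distance between probe_tip and red_spot below 0.009 m and angle between the z axis of probe and the z axis of red_spot, either way round below 0.14 rad and value of joint probe_sleeve between 0.002 and 0.0105 m and contact force between probe and stand between 0.5 and 8 N and contact force between probe and the fingers above 2 N and contact force between probe and holder below 0.05 N and linear speed of probe below 0.02 m/s); the arm keeps its last pose, push and grip.
It fails at once if the probe is pressed hard (over 12 N) on the panel, its stand or the zero block (contact force between probe and stand above 12 N or contact force between probe and zero_plate above 12 N).
It fails at once if the gripper or arm pushes on the panel, its stand or the zero block (contact force between any of the arm, the fingers and stand above 1 N or contact force between any of the arm, the fingers and zero_plate above 1 N).
It fails at once if the panel is shifted by more than 5 mm (distance of red_spot from where it was at the start of the episode above 0.005 m).
It fails at once if the tape roll, eraser or note block is moved by more than 30 mm (distance of any of tape, rubber_eraser, notes from where it was at the start of the episode above 0.03 m).
It also fails if it takes over 45 s, if anything falls off the work surface, if the arm or the gripper's body presses on something with over 40 N, if the wrist force passes 120 N, or if a joint passes its speed limit or range.

## Working session

There is one attempt and no reset: what is moved stays moved. The work goes in short steps, Python scripts to look and compute and a tool call to move; the robot and the scene stay as the last step left them, time stands still between calls to the robot, and variables do not carry over. Pictures are saved under pics/ and viewed, at most 10 in all, crops included, and the job is handed in when it is done.

Besides the shell and the picture viewer there is one more tool, called as name(argument=value, ...) on one line, values as JSON. play_rows: Moves the arm, as the interface text tells. Its arguments: {"type":"object","properties":{"motion":{"type":"array","items":{"type":"array","items":{"type":"number"}}},"squeeze":{"type":"number"}},"required":["motion"]}

```bash
mkdir -p pics; cat > h.py <<'E'
import numpy as np, cv2
from cell import *
def deproj(name,depth,mask=None):
    c=get_calibration(name);K=np.array(c["K"]);k1=c["k1"];E=np.array(c["extrinsics"])
    v,u=np.nonzero((depth>0)&(mask if mask is not None else True))
    p=cv2.undistortPoints(np.stack([u,v],1).astype(float)[:,None],K,np.array([k1,0,0,0.]))[:,0]
    d=depth[v,u]; P=np.stack([p[:,0]*d,-p[:,1]*d,-d],1)
    return (P-E[:3,3])@E[:3,:3],u,v
def cloud(name,depth):
    P,u,v=deproj(name,depth); o=np.full(depth.shape+(3,),np.nan); o[v,u]=P; return o
E
cat > a.py <<'E'
from h import *
for n in("scene","top"):
    im,d=camera(n); cv2.imwrite(f"pics/{n}0.png",im[...,::-1]); np.savez(f"{n}0.npz",im=im,d=d)
    W=cloud(n,d)
    for k in("probe","holder","stand","zero_plate","zero_face","red_spot","tape","rubber_eraser","notes"):
        for r in spot_in(k,n)[:3]:
            c,w=map(int,r["position"]); print(n,k,round(r["confidence"],2),(c,w),W[w,c].round(3))
print(get_obs())
E
python3 a.py
```

```text
scene probe 0.68 (264, 174) [0.428 0.189 0.102]
scene holder 0.88 (276, 229) [0.392 0.069 0.03 ]
scene holder 0.55 (262, 200) [0.413 0.186 0.021]
scene holder 0.47 (269, 170) [0.483 0.279 0.027]
scene stand 0.77 (352, 203) [0.596 0.038 0.038]
scene zero_plate 0.67 (318, 254) [ 0.44  -0.047  0.024]
scene zero_plate 0.18 (353, 194) [0.614 0.06  0.043]
scene zero_plate 0.16 (375, 251) [ 0.564 -0.103  0.012]
scene zero_face 0.86 (321, 255) [ 0.444 -0.054  0.025]
scene red_spot 0.88 (350, 193) [0.607 0.064 0.047]
scene tape 0.62 (310, 147) [0.644 0.322 0.015]
scene tape 0.61 (318, 253) [ 0.441 -0.045  0.024]
scene rubber_eraser 0.57 (376, 253) [ 0.564 -0.107  0.009]
scene notes 0.62 (222, 177) [0.362 0.333 0.017]
top probe 0.64 (285, 227) [0.42  0.19  0.147]
top holder 0.81 (330, 246) [0.389 0.085 0.009]
top holder 0.72 (287, 236) [0.409 0.19  0.063]
top holder 0.49 (248, 212) [0.477 0.293 0.003]
top stand 0.6 (335, 158) [0.606 0.072 0.048]
top zero_plate 0.8 (384, 219) [ 0.454 -0.049  0.031]
top zero_face 0.64 (384, 222) [ 0.447 -0.049  0.027]
top tape 0.77 (249, 170) [ 0.588  0.293 -0.002]
top rubber_eraser 0.53 (401, 177) [ 0.565 -0.099  0.011]
top notes 0.75 (230, 255) [0.366 0.334 0.018]
{'t': 1.0, 'qpos': array([ 9.52908242e-01,  2.45138296e-01,  1.55780152e+00,  1.40805000e-05,
        1.33866623e+00, -1.74070323e-01]), 'dq': array([ 0.00082006,  0.0009317 , -0.00078256, -0.00252115,  0.00179971,
       -0.00077982]), 'effort': array([-4.13715355e-06, -4.29515147e+01, -3.26440573e+01, -6.79802019e-05,
        4.41725615e-04, -1.30341127e-05]), 'tcp_pos': array([0.27908819, 0.58705418, 0.23126492]), 'tcp_rot': array([-6.91440757e-01, -3.06453947e+00,  1.11174641e-05]), 'force': array([-0.64431138, -0.03177222, -0.29239242]), 'moment': array([ 0.01207771, -0.01309841, -0.04155973]), 'grasp_force': 0.0, 'width': 0.0856463487953124}
```

```bash
python3 -c "
import cv2,numpy as np
a=cv2.imread('pics/scene0.png')[110:310,190:430];b=cv2.imread('pics/top0.png')[110:310,210:450]
cv2.imwrite('pics/c0.png',np.vstack([cv2.resize(x,None,fx=1.5*1,fy=1.5,interpolation=2) for x in(a,b)]) if 0 else np.hstack([cv2.resize(x,(400,333),interpolation=2) for x in(a,b)]))"
```

```text
(no output)
```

View pics/scene0.png

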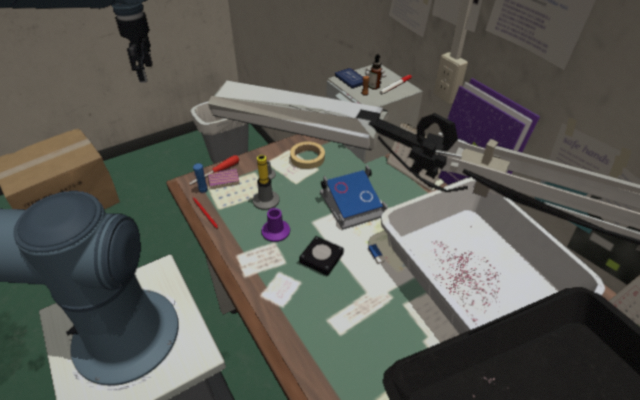

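View pics/c0.png

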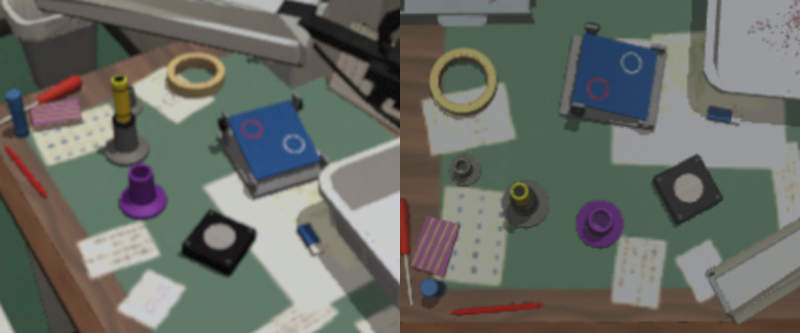

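Scene image: the probe stands in the large grey holder at (265,190). Look-alikes are the purple holder (275,225) and a smaller grey one (269,170). The red ring is at (342,188), the white ring at (366,197) and the steel disc at (321,254). I choose the grey holder with the yellow probe, and the crop confirms it. Next I measure precisely, including the beams overhead.

```bash
cat > m.py <<'E'
from h import *
for n in("scene","top"):
    z=np.load(f"{n}0.npz");im,d=z["im"],z["d"];W=cloud(n,d);hsv=cv2.cvtColor(im,cv2.COLOR_RGB2HSV)
    X,Y,Z=W[...,0],W[...,1],W[...,2];H,S,V=[hsv[...,i].astype(int) for i in range(3)]
    def rep(t,m): 
        P=W[m]; print(n,t,m.sum(),np.median(P,0).round(4),P.min(0).round(3),P.max(0).round(3)) if m.sum() else print(n,t,0)
    near=(abs(X-.415)<.05)&(abs(Y-.19)<.05)
    rep("handle",near&(Z>.075)&(Z<.16)); 
    rep("handletop",near&(Z>.137)&(Z<.16)); rep("foot",near&(Z>.004)&(Z<.02)); rep("collar",near&(Z>.062)&(Z<.074))
    nz=(abs(X-.447)<.07)&(abs(Y+.05)<.07)
    m=nz&(Z>.015)&(Z<.035)
    rep("block",m); rep("disc",m&(V>110)&(S<90))
    b=(H>100)&(H<125)&(S>120)&(abs(X-.6)<.1)&(abs(Y-.04)<.1)&(Z>.015)
    P=W[b];
    for _ in range(4):
        c=P.mean(0);N=np.linalg.svd(P-c,full_matrices=False)[2][2];N*=np.sign(N[2]);P=P[abs((P-c)@N)<.006]
    print(n,"panel n",N.round(4),"tilt",np.arccos(N[2]).round(3),"az",np.arctan2(N[1],N[0]).round(3),"c",c.round(4),len(P), "rect",cv2.minAreaRect(P[:,:2].astype(np.float32)))
    r=((H<10)|(H>165))&(S>70)&(abs(X-.62)<.06)&(abs(Y-.06)<.06)
    v,u=np.nonzero(r);rep("red",r)
    if len(u)>5:
        e=cv2.fitEllipse(np.stack([u,v],1).astype(np.float32));print("ell",e)
        cal=get_calibration(n);K=np.array(cal["K"]);E=np.array(cal["extrinsics"])
        p=cv2.undistortPoints(np.array([[e[0]]]),K,np.array([cal["k1"],0,0,0.]))[0,0]
        ray=E[:3,:3].T@np.array([p[0],-p[1],-1]);o=-E[:3,:3].T@E[:3,3]
        print("red centre",(o+ray*((c-o)@N)/(ray@N)).round(4), "cam",o.round(2))
    hi=(Z>.17)&(X>.2)&(X<.9)&(abs(Y)<.65)
    k,l,s,_=cv2.connectedComponentsWithStats(hi.astype(np.uint8))
    for i in range(1,k):
        if s[i,4]>150: rep(f"high{s[i,:4]}",l==i)
E
python3 m.py
```

```text
scene handle 255 [0.4254 0.1897 0.1209] [0.417 0.184 0.076] [0.441 0.208 0.151]
scene handletop 79 [0.4276 0.1925 0.1467] [0.417 0.186 0.137] [0.439 0.208 0.151]
scene foot 274 [0.4195 0.1815 0.0104] [0.393 0.162 0.004] [0.464 0.229 0.02 ]
scene collar 83 [0.4222 0.1878 0.0706] [0.41  0.18  0.062] [0.446 0.213 0.074]
scene block 958 [ 0.4465 -0.0506  0.0241] [ 0.398 -0.097  0.015] [0.499 0.004 0.029]
scene disc 208 [ 0.4503 -0.0453  0.0249] [ 0.429 -0.067  0.015] [ 0.499 -0.022  0.029]
scene panel n [-0.0454 -0.2602  0.9645] tilt 0.267 az -1.743 c [0.616  0.0588 0.0438] 1445 rect ((0.6171918511390686, 0.0611422061920166), (0.11806013435125351, 0.11200597882270813), 79.8362045288086)
scene red 0
scene high[99  0 54 83] 2072 [0.2693 0.5526 0.379 ] [0.2   0.409 0.242] [0.323 0.65  0.509]
scene high[208  53 432 198] 21341 [ 0.4398 -0.3233  0.5035] [ 0.256 -0.531  0.17 ] [0.9   0.394 0.558]
scene high[383 287 257 113] 14728 [ 0.5866 -0.5226  0.1945] [ 0.318 -0.633  0.17 ] [ 0.682 -0.392  0.263]
top handle 146 [0.4215 0.1948 0.1471] [0.407 0.18  0.075] [0.436 0.213 0.154]
top handletop 94 
[... 409 characters left out ...]
2604  0.9645] tilt 0.267 az -1.735 c [0.6132 0.0625 0.0454] 1692 rect ((0.6136953830718994, 0.06216026842594147), (0.11350835859775543, 0.11018820106983185), 79.92383575439453)
top red 8 [0.5904 0.0961 0.054 ] [0.578 0.085 0.05 ] [0.608 0.102 0.057]
ell ((328.6187438964844, 162.68675231933594), (11.441366195678711, 13.042257308959961), 79.99559783935547)
red centre [0.593  0.0882 0.0514] cam [0.27 0.12 1.28]
top high[201  22  89  75] 5584 [0.8105 0.2818 0.1864] [0.723 0.184 0.17 ] [0.9   0.39  0.288]
top high[393 108 247 197] 16544 [ 0.4032 -0.4112  0.2652] [ 0.254 -0.646  0.17 ] [0.678 0.    0.56 ]
top high[  0 243 131 101] 7943 [0.2525 0.5294 0.5274] [0.2   0.391 0.251] [0.346 0.631 0.582]
```

View pics/top0.png

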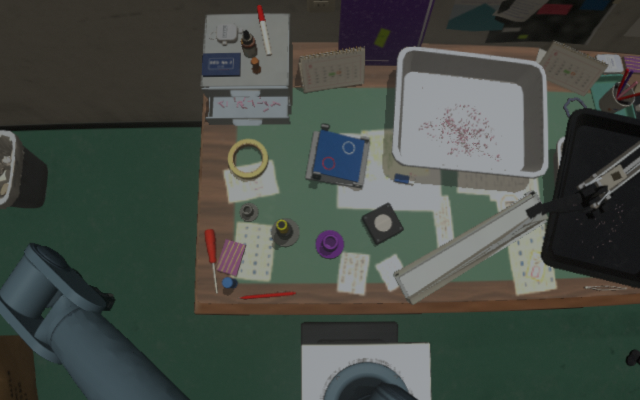

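The top view shows the same picks: probe (283,227), ring (328,163), disc (382,222), and the lamp beam's end near (400,290), which the arm must avoid. Two independent red-spot estimates agree at about (0.593, 0.089, 0.0515). Now I check where the beam lies.

```bash
cat > b.py <<'E'
from h import *
for n in("scene","top"):
    z=np.load(f"{n}0.npz");d=z["d"];W=cloud(n,d);X,Y,Z=W[...,0],W[...,1],W[...,2]
    m=(Z>.12)&(X>.15)&(X<.75)&(Y<.4)&(Y>-.45)
    P=W[m]
    for y in np.arange(-.45,.4,.05):
        Q=P[(P[:,1]>=y)&(P[:,1]<y+.05)]
        if len(Q)>5: print(n,y.round(2),len(Q),"x",Q[:,0].min().round(3),Q[:,0].max().round(3),"z",Q[:,2].min().round(3),Q[:,2].max().round(3))
    # refined red ring
    im=z["im"].astype(int);r=(im[...,0]-im[...,2]>-15)&(im[...,0]>1.15*im[...,1])&(abs(X-.594)<.03)&(abs(Y-.089)<.03)&(Z>.03)
    print(n,r.sum(),W[r].mean(0).round(4),(W[r].min(0)+W[r].max(0)).round(4)/2,(W[r].max(0)-W[r].min(0)).round(3))
from scipy.spatial.transform import Rotation as R
o=get_obs();print(R.from_rotvec(o["tcp_rot"]).as_matrix().round(3))
E
python3 b.py
```

```text
scene -0.45 7045 x 0.318 0.607 z 0.127 0.539
scene -0.4 2758 x 0.331 0.492 z 0.163 0.542
scene -0.35 2429 x 0.382 0.459 z 0.479 0.558
scene -0.3 782 x 0.382 0.423 z 0.48 0.515
scene -0.25 1831 x 0.353 0.433 z 0.475 0.517
scene -0.2 1624 x 0.326 0.406 z 0.468 0.514
scene -0.15 1407 x 0.298 0.379 z 0.462 0.507
scene -0.1 1261 x 0.268 0.351 z 0.456 0.501
scene -0.05 693 x 0.256 0.323 z 0.452 0.495
scene 0.15 114 x 0.417 0.439 z 0.12 0.151
scene 0.2 31 x 0.418 0.749 z 0.129 0.188
scene 0.25 85 x 0.726 0.75 z 0.167 0.186
scene 0.3 111 x 0.15 0.75 z 0.14 0.539
scene 0.35 254 x 0.15 0.75 z 0.124 0.534
scene 39 [0.5978 0.0892 0.051 ] [0.59615 0.0906  0.05175] [0.034 0.035 0.013]
top -0.45 1449 x 0.31 0.602 z 0.126 0.54
top -0.4 904 x 0.33 0.49 z 0.157 0.543
top -0.35 1013 x 0.38 0.461 z 0.481 0.56
top -0.3 364 x 0.385 0.423 z 0.483 0.517
top -0.25 993 x 0.352 0.43 z 0.492 0.52
top -0.2 1194 x 0.325 0.412 z 0.487 0.515
top -0.15 1242 x 0.295 0.383 z 0.481 0.509
top -0.1 1302 x 0.266 0.355 z 0.477 0.503
top -0.05 1037 x 0.254 0.329 z 0.462 0.497
top 0.15 176 x 0.414 0.75 z 0.121 0.188
top 0.2 346 x 0.414 0.75 z 0.12 0.189
top 0.25 317 x 0.681 0.75 z 0.12 0.192
top 0.3 718 x 0.15 0.75 z 0.12 0.617
top 0.35 1734 x 0.15 0.75 z 0.12 0.619
top 57 [0.5919 0.0907 0.0524] [0.5922  0.0897  0.05185] [0.032 0.03  0.014]
[[-0.903  0.429 -0.   ]
 [ 0.429  0.903 -0.   ]
 [ 0.    -0.    -1.   ]]
```

```bash
cat > k.py <<'E'
from h import *
q1=get_obs()["qpos"][0]
for n in("scene","top"):
    z=np.load(f"{n}0.npz");d=z["d"];W=cloud(n,d);X,Y,Z=W[...,0],W[...,1],W[...,2]
    L=W[(X>.24)&(X<.4)&(Y<.15)&(Y>-.1)&(Z>.42)&(Z<.6)];print(n,"lamp tip ymax",np.sort(L[:,1])[-5:].round(3),"z",L[:,2].min().round(3),L[:,2].max().round(3))
    r=X*np.cos(q1)+Y*np.sin(q1);l=-X*np.sin(q1)+Y*np.cos(q1)
    m=(r>-.15)&(r<.75)&(abs(l)<.3)&(Z>.2)
    for a in np.arange(-.15,.75,.05):
        k=m&(r>=a)&(r<a+.05)
        if k.sum()>20: print(n,"r",a.round(2),k.sum(),"lat",np.percentile(l[k],[1,99]).round(3),"z",np.percentile(Z[k],[1,50,99]).round(3))
E
python3 k.py
```

```text
scene lamp tip ymax [-0.008 -0.007 -0.007 -0.006 -0.004] z 0.452 0.501
scene r -0.1 4504 lat [-0.085  0.09 ] z [0.202 0.286 0.348]
scene r -0.05 5453 lat [-0.099  0.085] z [0.204 0.33  0.359]
scene r 0.0 2444 lat [-0.099  0.109] z [0.251 0.344 0.36 ]
scene r 0.05 296 lat [-0.3   0.03] z [0.262 0.464 0.486]
scene r 0.1 1274 lat [-0.299 -0.227] z [0.455 0.483 0.494]
scene r 0.15 148 lat [-0.281  0.086] z [0.48  0.489 0.599]
scene r 0.2 182 lat [0.08  0.108] z [0.57  0.583 0.596]
scene r 0.25 192 lat [0.077 0.112] z [0.552 0.565 0.578]
scene r 0.3 180 lat [0.075 0.111] z [0.532 0.546 0.56 ]
scene r 0.35 135 lat [0.073 0.099] z [0.516 0.529 0.543]
scene r 0.4 119 lat [0.073 0.095] z [0.496 0.511 0.525]
scene r 0.45 97 lat [0.073 0.103] z [0.478 0.492 0.505]
scene r 0.5 97 lat [0.054 0.107] z [0.47  0.478 0.488]
scene r 0.55 438 lat [0.054 0.113] z [0.245 0.307 0.469]
scene r 0.6 1253 lat [0.071 0.14 ] z [0.307 0.395 0.447]
scene r 0.65 190 lat [0.075 0.127] z [0.245 0.279 0.407]
scene r 0.7 22 lat [0.109 0.114] z [0.292 0.31  0.325]
top lamp tip ymax [-0.002 -0.001 -0.    -0.     0.   ] z 0.462 0.503
top r -0.05 25 lat [-0.097 -0.092] z [0.252 0.29  0.311]
top r 0.0 394 lat [-0.096 -0.039] z [0.206 0.31  0.328]
top r 0.05 239 lat [-0.299 -0.026] z [0.202 0.292 0.491]
top r 0.1 1311 lat [-0.299 -0.225] z [0.475 0.486 0.496]
top r 0.15 374 lat [-0.291 -0.236] z [0.478 0.486 0.494]
top r 0.3 420 lat [0.061 0.079] z [0.574 0.606 0.626]
top r 0.35 1577 lat [0.062 0.117] z [0.561 0.611 0.627]
top r 0.4 2213 lat [0.062 0.15 ] z [0.544 0.597 0.616]
top r 0.45 1947 lat [0.064 0.15 ] z [0.526 0.576 0.595]
top r 0.5 2387 lat [0.056 0.167] z [0.483 0.547 0.571]
top r 0.55 1861 lat [0.056 0.168] z [0.271 0.538 0.55 ]
top r 0.6 2941 lat [0.047 0.166] z [0.324 0.521 0.538]
top r 0.65 520 lat [0.047 0.153] z [0.488 0.52  0.528]
```

The lamp head (x .25–.35, y<0, z .45–.50) would meet the forearm if the tool pointed straight down over the disc. Pads on a round handle let me grip with the tool leaning 0.5 rad, wrist toward +y and closing axis along world x. That carries the forearm clear of the lamp.

```bash
cat > plan.py <<'E'
from h import *
from scipy.spatial.transform import Rotation as R
TH=.5
def tool(th=TH):
    s,c=np.sin(th),np.cos(th); return np.array([[0,c,-s],[1,0,0],[0,-s,-c]]).T
G=np.array([.4265,.1965,.114])
def delta(p,Rm,p0=None,R0=None):
    o=get_obs(); R0=R.from_rotvec(o["tcp_rot"]).as_matrix() if R0 is None else R0
    p0=o["tcp_pos"] if p0 is None else p0
    print("turn",R.from_matrix(R0.T@Rm).as_rotvec().round(4),"shift",(R0.T@(np.array(p)-p0)).round(4))
if __name__=="__main__":
    Rt=tool(); z=Rt[:,2]; delta(G+.019*z-.1*z,Rt); print(z,G+.019*z)
E
python3 plan.py
```

```text
turn [ 0.2815 -0.4455  1.1024] shift [-0.2842 -0.2543  0.0462]
[ 0.         -0.47942554 -0.87758256] [0.4265     0.18739091 0.09732593]
```

play_rows(motion=[[0.028,-0.045,0.11,-0.028,-0.025,0.005,1],[0.056,-0.089,0.22,-0.057,-0.051,0.009,1],[0.084,-0.134,0.33,-0.085,-0.076,0.014,1],[0.113,-0.178,0.441,-0.114,-0.102,0.018,1],[0.141,-0.223,0.551,-0.142,-0.127,0.023,1],[0.169,-0.267,0.661,-0.171,-0.153,0.028,1],[0.197,-0.312,0.772,-0.199,-0.178,0.032,1],[0.225,-0.356,0.882,-0.227,-0.203,0.037,1],[0.253,-0.401,0.992,-0.256,-0.229,0.042,1],[0.2815,-0.4455,1.1024,-0.284,-0.254,0.046,1]], squeeze=60)

```text
t: 1.83
tcp_pos: [0.4268, 0.2341, 0.1853]
tcp_rot: [1.945, 1.935, -0.497]
force: [0.5, 0.4, 1.1]
width: 0.0852
grasp_force: 0.0
```

```bash
python3 - <<'E'
from plan import *
Rt=tool();z=Rt[:,2];o=get_obs();print(o["tcp_pos"],o["qpos"].round(3),o["t"]);delta(G+.019*z,Rt)
im,d=camera("scene");cv2.imwrite("pics/p1.png",cv2.resize(im[60:260,150:400],(750,600))[...,::-1])
E
```

```text
[0.42684561 0.23408069 0.18527839] [ 0.492  0.111  1.86  -0.442  1.439  0.616] 1.8333
turn [-0.0007  0.0019 -0.0052] shift [ 0.0014 -0.0003  0.0996]
```

View pics/p1.png

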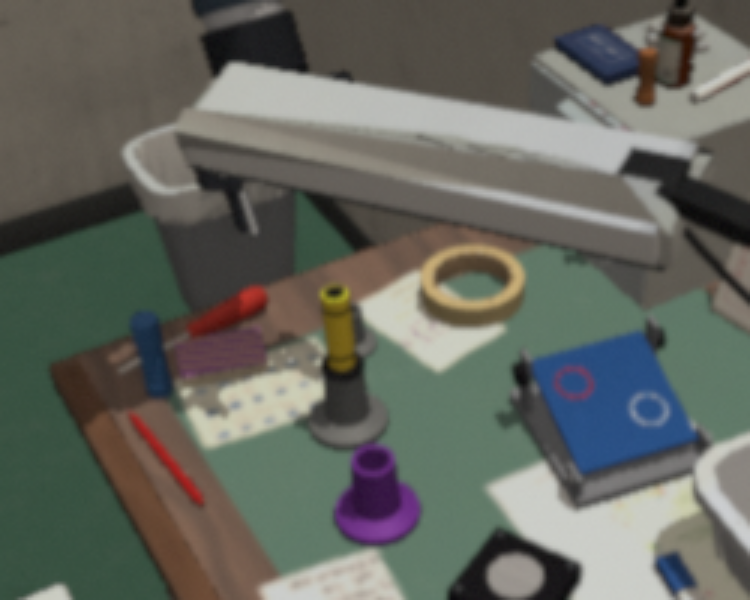

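```bash
python3 - <<'E'
from plan import *
c=get_calibration("scene");E=np.array(c["extrinsics"])
def px(p):
    q=E[:3,:3]@p+E[:3,3];x,y=q[0]/-q[2],-q[1]/-q[2];s=1+c["k1"]*(x*x+y*y);K=np.array(c["K"]);return K[0,0]*x*s+K[0,2],K[1,1]*y*s+K[1,2]
o=get_obs();print(px(o["tcp_pos"]),px(np.array([.4265,.1965,.148])),o["tcp_pos"],o["t"])
im,d=camera("top");cv2.imwrite("pics/p2.png",cv2.resize(im[140:340,180:430],(750,600))[...,::-1])
E
```

```text
(np.float64(253.9009031773847), np.float64(139.17426087451747)) (np.float64(260.5825417018971), np.float64(158.20849831512936)) [0.42846979 0.22975444 0.18402608] 1.8833
```

View pics/p2.png

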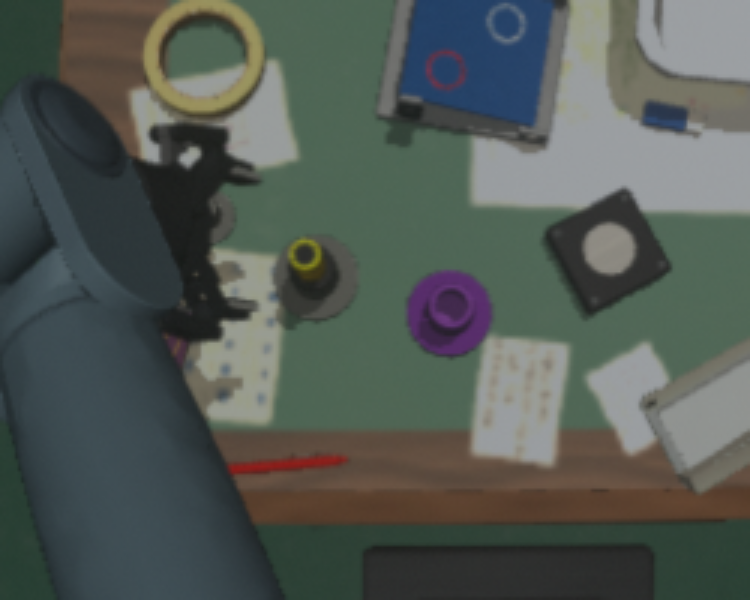

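The tool straddles the probe line: fingertips at crop (255,180) and (255,305), probe top at (305,255). Next I let it settle.

play_rows(motion=[[0,0,0,0,0,0,1],[0,0,0,0,0,0,1],[0,0,0,0,0,0,1]])

```text
t: 2.18
tcp_pos: [0.4264, 0.2366, 0.1857]
tcp_rot: [1.94, 1.943, -0.494]
force: [-0.4, 0.4, 0.5]
width: 0.0854
grasp_force: 0.0
```

```bash
python3 - <<'E'
from plan import *
Rt=tool();z=Rt[:,2];o=get_obs();print(o["tcp_pos"],o["dq"].round(3),o["qpos"]);delta(G+.019*z,Rt)
E
```

```text
[0.42638403 0.23663567 0.18572931] [ 0.008 -0.002 -0.001 -0.004  0.001  0.002] [ 0.49561285  0.11136423  1.8580478  -0.43951103  1.43826057  0.6121707 ]
turn [ 0.0014 -0.0008  0.0012] shift [-0.0009 -0.      0.1012]
```

play_rows(motion=[[0,0,0,0,0,0.025,1],[0,0,0,0,0,0.05,1],[0,0,0,0,0,0.075,1],[0,0,0,0,0,0.092,1],[0,0,0,0,0,0.1,1],[0,0,0,0,0,0.1,1],[0,0,0,0,0,0.1,0.6],[0,0,0,0,0,0.1,0.4],[0,0,0,0,0,0.1,0.3],[0,0,0,0,0,0.1,0.2]], squeeze=40)

```text
t: 3.02
tcp_pos: [0.4272, 0.1885, 0.0986]
tcp_rot: [1.941, 1.941, -0.493]
force: [0.6, -0.6, -0.2]
width: 0.0385
grasp_force: 0.0
```

play_rows(motion=[[0,0,0,0,0,0,0],[0,0,0,0,0,0,0],[0,0,0,0,0,0,0],[0,0,0,0,0,0,0],[0,0,0,0,0,0,0]], squeeze=70)

```text
t: 3.43
tcp_pos: [0.4271, 0.1881, 0.0983]
tcp_rot: [1.941, 1.941, -0.494]
force: [-0.2, 2.0, 5.5]
width: 0.0225
grasp_force: 68.3
```

```bash
python3 - <<'E'
from plan import *
o=get_obs();print(o)
im,d=camera("top");cv2.imwrite("pics/p3.png",cv2.resize(im[140:340,180:430],(750,600))[...,::-1])
E
```

```text
{'t': 3.4333, 'qpos': array([ 0.41284159,  0.17780256,  1.9687929 , -0.48159833,  1.24737262,
        0.62743379]), 'dq': array([ 0.00012538, -0.00140223, -0.00102068,  0.00047499, -0.00062868,
       -0.000673  ]), 'effort': array([-9.91441905e-01, -3.11107779e+01, -2.36889035e+01, -9.12952814e-01,
        5.61840199e-01,  2.76347331e-02]), 'tcp_pos': array([0.42714161, 0.18814219, 0.09828824]), 'tcp_rot': array([ 1.94145901,  1.94096597, -0.49368768]), 'force': array([-0.24859743,  2.02944103,  5.50923122]), 'moment': array([ 0.19573671,  0.12063824, -0.04435091]), 'grasp_force': 68.27092409133911, 'width': 0.022544291775218453}
```

View pics/p3.png

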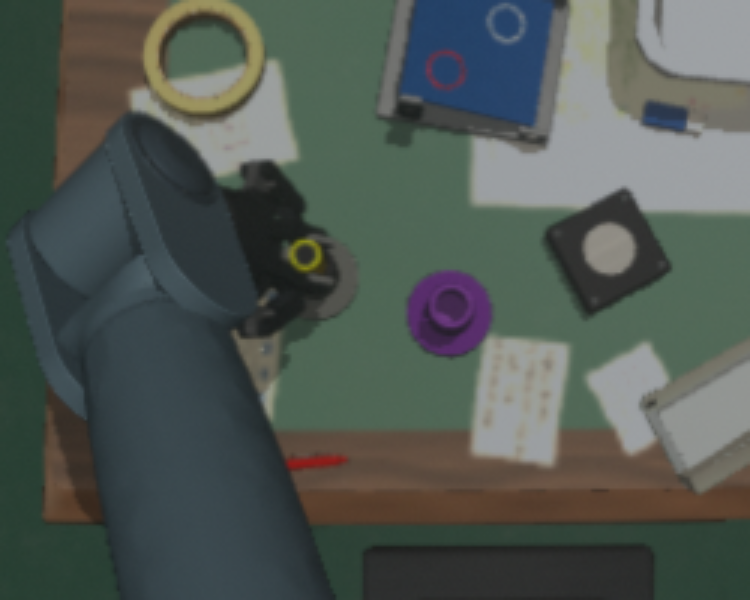

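The pads hold the handle: probe top at crop (305,255), upright. Next I work out the lift and travel.

```bash
python3 - <<'E'
from plan import *
o=get_obs();Rm=R.from_rotvec(o["tcp_rot"]).as_matrix();p=o["tcp_pos"]
rel=Rm.T@(np.array([.4268,.1965,.006])-p);print("rel",rel.round(4)); axis=Rm.T@np.array([0,0,1.]);np.savez("rel.npz",rel=rel,axis=axis)
for d in([0,0,.1],[.0212,-.2425,.1],[.0212,-.2425,.045]): print((Rm.T@np.array(d)).round(4))
E
```

```text
rel [ 0.0515 -0.0005  0.077 ]
[-0.0479  0.0001 -0.0878]
[-0.2608  0.0213  0.0284]
[-0.2344  0.0212  0.0767]
```

play_rows(motion=[[0,0,0,-0.006,0,-0.011,0],[0,0,0,-0.018,0,-0.033,0],[0,0,0,-0.03,0,-0.055,0],[0,0,0,-0.042,0,-0.077,0],[0,0,0,-0.048,0,-0.088,0],[0,0,0,-0.048,0,-0.088,0],[0,0,0,-0.048,0,-0.088,0]])

```text
t: 4.07
tcp_pos: [0.4263, 0.1878, 0.1975]
tcp_rot: [1.942, 1.941, -0.495]
force: [-0.6, -0.5, -1.4]
width: 0.0224
grasp_force: 69.2
```

play_rows(motion=[[0,0,0,-0.012,0.001,0.007,0],[0,0,0,-0.036,0.004,0.02,0],[0,0,0,-0.06,0.006,0.033,0],[0,0,0,-0.084,0.008,0.046,0],[0,0,0,-0.106,0.01,0.058,0],[0,0,0,-0.106,0.01,0.058,0],[0,0,0,-0.106,0.01,0.058,0]])

```text
t: 4.65
tcp_pos: [0.4351, 0.066, 0.1955]
tcp_rot: [1.944, 1.942, -0.501]
force: [-0.6, 0.9, -2.0]
width: 0.0223
grasp_force: 69.1
```

```bash
python3 - <<'E'
from plan import *
o=get_obs();print(o["tcp_pos"],o["tcp_rot"],o["qpos"].round(3),o["force"].round(2),o["width"])
im,d=camera("top");s,d2=camera("scene");np.savez("p4.npz",im=im,d=d,s=s,d2=d2)
cv2.imwrite("pics/p4.png",np.hstack([cv2.resize(im[130:330,190:430],(400,333)),cv2.resize(s[60:310,160:400],(320,333))])[...,::-1])
E
```

```text
[0.43511595 0.06600586 0.19551732] [ 1.94446741  1.9415525  -0.50069198] [ 0.167 -0.1    2.051 -0.509  1.321  0.33 ] [-0.55  0.9  -2.  ] 0.022315426825704712
```

View pics/p4.png

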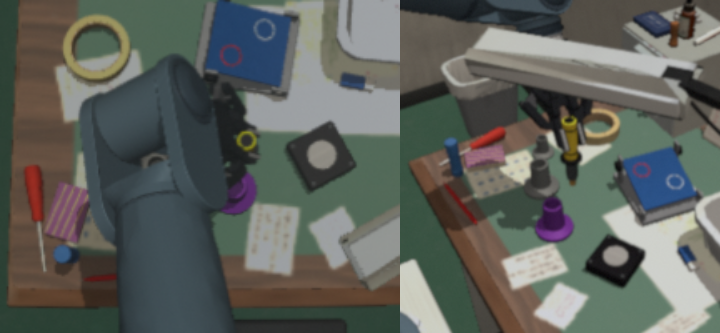

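The probe hangs upright, its top at top-crop (247,140). The lamp's end is at (345,240). Before going further I check how close the forearm comes.

```bash
python3 - <<'E'
from plan import *
z=np.load("p4.npz")
for n,d in(("top",z["d"]),("scene",z["d2"])):
    W=cloud(n,d);X,Y,Z=W[...,0],W[...,1],W[...,2]
    for x in np.arange(.1,.55,.05):
        for nm,lo,hi in(("arm",.012,.4),("lamp",-.2,.012)):
            m=(X>=x)&(X<x+.05)&(Y>lo)&(Y<hi)&(Z>.3)&(Z<.9)
            if m.sum()>15: print(n,nm,x.round(2),m.sum(),"y",np.percentile(Y[m],[1,99]).round(3),"z",np.percentile(Z[m],[1,50,99]).round(3))
# fit of the probe in hand: yellow points
    o=get_obs();p=o["tcp_pos"]
    m=(abs(X-p[0])<.03)&(abs(Y-.0745)<.03)&(Z>.21)&(Z<.26)&(z["im" if n=="top" else "s"][...,2]<90)&(z["im" if n=="top" else "s"][...,0]>90)
    print(n,"yellow",m.sum(),W[m].min(0).round(3),W[m].max(0).round(3),"expected axis",(p+[-.0003,.0084,0]).round(4),"top z",(p[2]+.0497).round(4))
E
```

```text
top arm 0.1 788 y [0.086 0.187] z [0.581 0.62  0.631]
top arm 0.15 3093 y [0.091 0.191] z [0.561 0.602 0.625]
top arm 0.2 2664 y [0.1 0.2] z [0.529 0.572 0.595]
top arm 0.25 2207 y [0.11  0.205] z [0.502 0.542 0.565]
top lamp 0.25 1113 y [-0.1   -0.004] z [0.473 0.484 0.494]
top arm 0.3 2349 y [0.11  0.235] z [0.458 0.505 0.533]
top lamp 0.3 2277 y [-0.183 -0.009] z [0.482 0.493 0.508]
top arm 0.35 2222 y [0.109 0.245] z [0.385 0.467 0.513]
top lamp 0.35 1342 y [-0.199 -0.098] z [0.492 0.504 0.513]
top arm 0.4 2591 y [0.1   0.252] z [0.331 0.45  0.498]
top lamp 0.4 63 y [-0.2  -0.18] z [0.498 0.506 0.514]
top arm 0.45 808 y [0.105 0.241] z [0.328 0.458 0.482]
top yellow 56 [0.422 0.067 0.224] [0.448 0.087 0.25 ] expected axis [0.4354 0.0756 0.1963] top z 0.246
scene arm 0.1 2145 y [0.079 0.115] z [0.526 0.583 0.62 ]
scene arm 0.15 2181 y [0.088 0.123] z [0.5   0.563 0.605]
scene arm 0.2 2104 y [0.096 0.144] z [0.471 0.542 0.588]
scene arm 0.25 1767 y [0.106 0.157] z [0.447 0.513 0.562]
scene lamp 0.25 1257 y [-0.102 -0.01 ] z [0.456 0.48  0.491]
scene arm 0.3 1457 y [0.108 0.193] z [0.4   0.485 0.53 ]
scene lamp 0.3 2550 y [-0.189 -0.026] z [0.466 0.491 0.506]
scene arm 0.35 1315 y [0.108 0.204] z [0.377 0.469 0.512]
scene lamp 0.35 1158 y [-0.2   -0.108] z [0.476 0.504 0.512]
scene arm 0.4 1619 y [0.115 0.2  ] z [0.371 0.439 0.496]
scene lamp 0.4 24 y [-0.2   -0.188] z [0.51  0.512 0.514]
scene arm 0.45 690 y [0.122 0.164] z [0.361 0.441 0.48 ]
scene yellow 150 [0.41 0.06 0.21] [0.461 0.088 0.248] expected axis [0.4354 0.0756 0.1963] top z 0.246
```

play_rows(motion=[[0,0,0,-0.008,0.001,0.004,0],[0,0,0,-0.023,0.003,0.012,0],[0,0,0,-0.038,0.005,0.02,0],[0,0,0,-0.053,0.007,0.028,0],[0,0,0,-0.061,0.008,0.033,0],[0,0,0,-0.061,0.008,0.033,0],[0,0,0,-0.061,0.008,0.033,0]])

```text
t: 5.33
tcp_pos: [0.4444, -0.0022, 0.1977]
tcp_rot: [1.942, 1.941, -0.496]
force: [-0.3, -0.5, -1.9]
width: 0.0224
grasp_force: 69.1
```

```bash
cat > gap.py <<'E'
from plan import *
from scipy.spatial import cKDTree
A=[];L=[]
z0=np.load("top0.npz");z1=np.load("scene0.npz")
for n,z in(("top",z0),("scene",z1)):
    P=cloud(n,z["d"]).reshape(-1,3);L.append(P[(P[:,0]>.2)&(P[:,0]<.5)&(P[:,1]<.01)&(P[:,1]>-.3)&(P[:,2]>.44)&(P[:,2]<.53)])
L=np.vstack(L)
for n,z in(("top",z0),("scene",z1)):
    im,d=camera(n);P=cloud(n,d).reshape(-1,3);Z0=z["d"].reshape(-1);ch=(d.reshape(-1)<Z0-.03)
    A.append(P[ch&(P[:,2]>.3)&(P[:,0]>.05)])
A=np.vstack(A);dd,i=cKDTree(L).query(A);k=np.argsort(dd)[5]
print("gap",dd[k].round(3),"arm",A[k].round(3),"lamp",L[i[k]].round(3))
o=get_obs();print(o["tcp_pos"].round(4),o["tcp_rot"].round(3),o["qpos"].round(3),o["force"].round(2))
E
python3 gap.py
```

```text
gap 0.066 arm [0.333 0.057 0.474] lamp [0.301 0.    0.48 ]
[ 0.4445 -0.0017  0.1978] [ 1.941  1.942 -0.495] [ 0.017 -0.142  2.085 -0.528  1.254  0.198] [-0.84  0.47 -1.27]
```

play_rows(motion=[[0,0,0,-0.01,0.001,0.006,0],[0,0,0,-0.025,0.002,0.014,0],[0,0,0,-0.037,0.003,0.02,0],[0,0,0,-0.041,0.003,0.022,0],[0,0,0,-0.035,0.003,0.034,0],[0,0,0,-0.025,0.003,0.052,0],[0,0,0,-0.017,0.003,0.066,0],[0,0,0,-0.015,0.003,0.071,0],[0,0,0,-0.015,0.003,0.071,0],[0,0,0,-0.015,0.003,0.071,0]])

```text
t: 6.27
tcp_pos: [0.4478, -0.0492, 0.1433]
tcp_rot: [1.94, 1.942, -0.495]
force: [-0.6, 0.5, -2.0]
width: 0.0227
grasp_force: 69.2
```

```bash
cat >> gap.py <<'E'
r=np.load("rel.npz");Rm=R.from_rotvec(o["tcp_rot"]).as_matrix();print("tip",(o["tcp_pos"]+Rm@r["rel"]).round(4),"axis",(Rm@r["axis"]).round(3),"t",o["t"])
im,d=camera("scene");cv2.imwrite("pics/last.png",cv2.resize(im[140:300,220:420],(750,600),interpolation=2)[...,::-1])
E
python3 gap.py
```

```text
gap 0.039 arm [0.29  0.038 0.48 ] lamp [ 0.298 -0.     0.478]
[ 0.4485 -0.0494  0.1441] [ 1.94   1.94  -0.493] [-0.09  -0.076  2.135 -0.565  1.103  0.175] [-0.28 -0.38 -1.89]
tip [ 0.4482 -0.0411  0.0518] axis [-0.001  0.001  1.   ] t 6.3667
```

View pics/last.png

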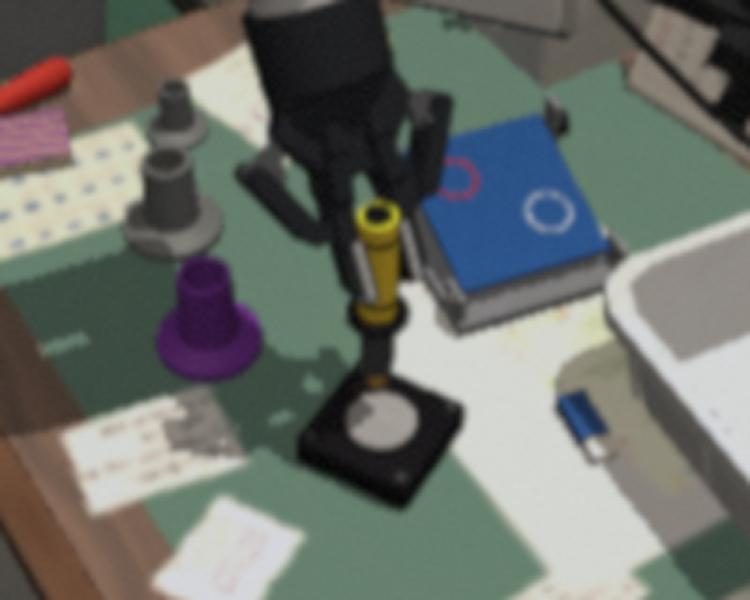

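The brass tip (375,380) is over the disc (382,418) with the probe upright, and the forearm gap to the lamp is 39 mm. I lower it to just above the disc, then feel for contact.

play_rows(motion=[[0,0,0,0.004,0,0.007,0],[0,0,0,0.008,0,0.014,0],[0,0,0,0.011,0,0.02,0],[0,0,0,0.011,0,0.02,0],[0,0,0,0.011,0,0.02,0]])

```text
t: 6.83
tcp_pos: [0.4469, -0.0495, 0.1191]
tcp_rot: [1.942, 1.943, -0.498]
force: [0.7, -0.1, -1.8]
width: 0.0225
grasp_force: 69.2
```

play_rows(motion=[[0,0,0,0.001,0,0.002,0],[0,0,0,0.002,0,0.0035,0],[0,0,0,0.003,0,0.005,0],[0,0,0,0.003,0,0.005,0],[0,0,0,0.003,0,0.005,0]])

```text
t: 7.25
tcp_pos: [0.4479, -0.0494, 0.1146]
tcp_rot: [1.941, 1.941, -0.495]
force: [-0.5, -0.6, 0.1]
width: 0.0224
grasp_force: 69.3
```

```bash
python3 gap.py; python3 -c "
from cell import *
for i in range(4):
    camera('top');print(get_obs()['force'].round(2))"
```

```text
gap 0.041 arm [0.294 0.04  0.47 ] lamp [ 0.298 -0.     0.478]
[ 0.4478 -0.0494  0.1146] [ 1.941  1.941 -0.495] [-0.09  -0.023  2.148 -0.584  1.048  0.216] [ 0.64 -1.15  0.83]
tip [ 0.4474 -0.0411  0.0223] axis [0.001 0.001 1.   ] t 7.35
[0.18 0.2  0.15]
[ 0.66 -0.78  1.24]
[ 0.76 -1.76  0.42]
[ 0.31 -0.63  1.06]
```

play_rows(motion=[[0,0,0,0.001,0,0.0013,0],[0,0,0,0.001,0,0.0013,0],[0,0,0,0.001,0,0.0013,0],[0,0,0,0.001,0,0.0013,0],[0,0,0,0.001,0,0.0013,0],[0,0,0,0.001,0,0.0013,0],[0,0,0,0.001,0,0.0013,0],[0,0,0,0.001,0,0.0013,0],[0,0,0,0.001,0,0.0013,0],[0,0,0,0.001,0,0.0013,0]])

```text
t: 8.43
tcp_pos: [0.4476, -0.049, 0.1126]
tcp_rot: [1.941, 1.941, -0.495]
force: [1.1, -1.5, 1.0]
width: 0.0226
grasp_force: 69.3
```

```bash
python3 - <<'E'
from plan import *
f=[];p=[]
for i in range(12):
    camera('top');o=get_obs();f.append(o['force']);p.append(o["tcp_pos"])
print(np.mean(f,0),np.std(f,0),np.mean(p,0),o["t"])
E
```

```text
[ 1.20687927 -1.06586067  1.05963414] [0.43598785 0.46979584 0.31729956] [ 0.44756181 -0.04899828  0.11261332] 9.0333
```

Contact is about 2.8 N, so the sleeve is about half in, and it has held well over a second. Now the plan for the panel.

```bash
cat > pan.py <<'E'
from plan import *
r=np.load("rel.npz");rel=r["rel"]-.0013*r["axis"];ax=r["axis"]
S=np.array([.594,.0897,.0517]);n=np.array([-.044,-.260,.9645]);n/=np.linalg.norm(n)
o=get_obs();R0=R.from_rotvec(o["tcp_rot"]).as_matrix();p0=o["tcp_pos"]
def go(h,S=S):
    a=R0@ax; v=np.cross(a,n); s=np.linalg.norm(v); w=v/s*np.arctan2(s,a@n) if s>1e-6 else v
    Rn=R.from_rotvec(w).as_matrix()@R0; p=S+h*n-Rn@rel
    print("h",h,"tcp",p.round(4)); delta(p,Rn,p0,R0)
if __name__=="__main__":
    print("tip",(p0+R0@rel).round(4),"axis",(R0@ax).round(4),"lift.1",(R0.T@[0,0,.1]).round(4),o["force"].round(2),o["qpos"].round(3))
    for h in(.1,.06,.03,.012,.004,0,-.003,-.006): go(h)
E
python3 pan.py
```

```text
tip [ 0.4471 -0.0407  0.019 ] axis [1.4e-03 6.0e-04 1.0e+00] lift.1 [-0.0479  0.     -0.0878] [ 1.82 -1.27  0.88] [-0.09  -0.019  2.149 -0.585  1.046  0.218]
h 0.1 tcp [0.5859 0.0313 0.2363]
turn [-0.0401  0.2637  0.0223] shift [ 0.0112  0.1384 -0.147 ]
h 0.06 tcp [0.5877 0.0417 0.1977]
turn [-0.0401  0.2637  0.0223] shift [ 0.0388  0.1401 -0.1181]
h 0.03 tcp [0.589  0.0495 0.1688]
turn [-0.0401  0.2637  0.0223] shift [ 0.0595  0.1414 -0.0965]
h 0.012 tcp [0.5898 0.0542 0.1514]
turn [-0.0401  0.2637  0.0223] shift [ 0.0719  0.1422 -0.0835]
h 0.004 tcp [0.5901 0.0562 0.1437]
turn [-0.0401  0.2637  0.0223] shift [ 0.0775  0.1426 -0.0777]
h 0 tcp [0.5903 0.0573 0.1398]
turn [-0.0401  0.2637  0.0223] shift [ 0.0802  0.1427 -0.0748]
h -0.003 tcp [0.5904 0.0581 0.1369]
turn [-0.0401  0.2637  0.0223] shift [ 0.0823  0.1429 -0.0727]
h -0.006 tcp [0.5906 0.0588 0.134 ]
turn [-0.0401  0.2637  0.0223] shift [ 0.0844  0.143  -0.0705]
```

play_rows(motion=[[0,0,0,-0.006,0,-0.011,0],[0,0,0,-0.018,0,-0.033,0],[0,0,0,-0.034,0,-0.062,0],[0,0,0,-0.044,0,-0.082,0],[-0.004,0.026,0.002,-0.044,0.01,-0.092,0],[-0.012,0.079,0.007,-0.03,0.04,-0.105,0],[-0.02,0.132,0.011,-0.018,0.07,-0.118,0],[-0.028,0.185,0.016,-0.006,0.1,-0.13,0],[-0.036,0.237,0.02,0.005,0.125,-0.141,0],[-0.04,0.264,0.022,0.011,0.138,-0.147,0]])

```text
t: 9.87
tcp_pos: [0.5874, 0.0323, 0.2375]
tcp_rot: [2.089, 2.067, -0.195]
force: [-0.7, -1.3, -1.6]
width: 0.0224
grasp_force: 69.4
```

play_rows(motion=[[0,0,0,0,0,0,0],[0,0,0,0,0,0,0],[0,0,0,0,0,0,0],[0,0,0,0,0,0,0]])

```text
t: 10.2
tcp_pos: [0.5841, 0.0311, 0.2356]
tcp_rot: [2.089, 2.066, -0.202]
force: [0.2, 0.4, -1.7]
width: 0.0226
grasp_force: 69.4
```

```bash
python3 pan.py; python3 - <<'E'
from plan import *
f=[]
for i in range(8): camera("top");f.append(get_obs()["force"])
print(np.mean(f,0))
E
```

```text
tip [0.5876 0.0635 0.1474] axis [-0.0416 -0.2602  0.9647] lift.1 [-0.0234  0.0043 -0.0971] [ 0.18  0.43 -1.66] [-0.038  0.088  1.741 -0.246  1.271  0.041]
h 0.1 tcp [0.5859 0.0313 0.2363]
turn [-0.0021 -0.0002  0.0011] shift [ 0.      0.0018 -0.0007]
h 0.06 tcp [0.5877 0.0417 0.1977]
turn [-0.0021 -0.0002  0.0011] shift [0.0192 0.0018 0.0345]
h 0.03 tcp [0.589  0.0495 0.1688]
turn [-0.0021 -0.0002  0.0011] shift [0.0335 0.0019 0.0608]
h 0.012 tcp [0.5898 0.0542 0.1514]
turn [-0.0021 -0.0002  0.0011] shift [0.0422 0.0019 0.0766]
h 0.004 tcp [0.5901 0.0562 0.1437]
turn [-0.0021 -0.0002  0.0011] shift [0.046  0.0019 0.0836]
h 0 tcp [0.5903 0.0573 0.1398]
turn [-0.0021 -0.0002  0.0011] shift [0.0479 0.0019 0.0871]
h -0.003 tcp [0.5904 0.0581 0.1369]
turn [-0.0021 -0.0002  0.0011] shift [0.0493 0.0019 0.0898]
h -0.006 tcp [0.5906 0.0588 0.134 ]
turn [-0.0021 -0.0002  0.0011] shift [0.0508 0.0019 0.0924]
[-0.05334803  0.22144646 -1.55448557]
```

Go to about 25 mm above the spot and look.

play_rows(motion=[[0,0,0,0.008,0,0.013,0],[0,0,0,0.018,0.001,0.031,0],[0,0,0,0.027,0.001,0.048,0],[0,0,0,0.033,0.001,0.06,0],[0,0,0,0.036,0.001,0.065,0],[0,0,0,0.036,0.001,0.065,0],[0,0,0,0.036,0.001,0.065,0],[0,0,0,0.036,0.001,0.065,0]])

```text
t: 11.27
tcp_pos: [0.5907, 0.0508, 0.1661]
tcp_rot: [2.088, 2.063, -0.198]
force: [0.5, 0.6, -0.7]
width: 0.0227
grasp_force: 69.4
```

```bash
python3 pan.py; python3 - <<'E'
from plan import *
im,d=camera("top");s,d2=camera("scene");np.savez("p6.npz",im=im,d=d,s=s,d2=d2)
cv2.imwrite("pics/p6.png",np.hstack([cv2.resize(im[115:205,285:395],(400,330),interpolation=2),cv2.resize(s[140:240,300:400],(400,330),interpolation=2)])[...,::-1])
E
```

```text
tip [0.5946 0.0832 0.078 ] axis [-0.0458 -0.2601  0.9645] lift.1 [-0.0234  0.0047 -0.0971] [ 0.53  0.59 -0.68] [-0.004  0.182  1.771 -0.259  1.155  0.109]
h 0.1 tcp [0.5859 0.0313 0.2363]
turn [ 0.0016 -0.0001 -0.0009] shift [-0.0355 -0.0014 -0.0638]
h 0.06 tcp [0.5877 0.0417 0.1977]
turn [ 0.0016 -0.0001 -0.0009] shift [-0.0163 -0.0015 -0.0287]
h 0.03 tcp [0.589  0.0495 0.1688]
turn [ 0.0016 -0.0001 -0.0009] shift [-0.002  -0.0016 -0.0024]
h 0.012 tcp [0.5898 0.0542 0.1514]
turn [ 0.0016 -0.0001 -0.0009] shift [ 0.0067 -0.0016  0.0134]
h 0.004 tcp [0.5901 0.0562 0.1437]
turn [ 0.0016 -0.0001 -0.0009] shift [ 0.0105 -0.0017  0.0205]
h 0 tcp [0.5903 0.0573 0.1398]
turn [ 0.0016 -0.0001 -0.0009] shift [ 0.0124 -0.0017  0.024 ]
h -0.003 tcp [0.5904 0.0581 0.1369]
turn [ 0.0016 -0.0001 -0.0009] shift [ 0.0138 -0.0017  0.0266]
h -0.006 tcp [0.5906 0.0588 0.134 ]
turn [ 0.0016 -0.0001 -0.0009] shift [ 0.0153 -0.0017  0.0292]
```

View pics/p6.png

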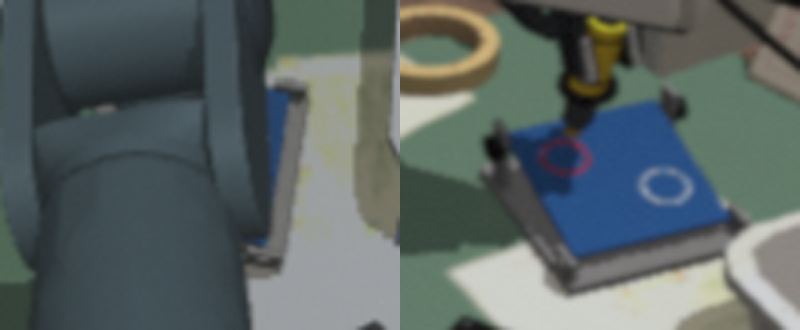

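The tip (right crop, 572,132) is above and heading into the red ring (565,157), with the probe axis square to the panel. Now the slow descent.

play_rows(motion=[[0,0,0,0.004,-0.001,0.007,0],[0,0,0,0.008,-0.001,0.015,0],[0,0,0,0.0105,-0.001,0.0205,0],[0,0,0,0.0105,-0.001,0.0205,0],[0,0,0,0.0105,-0.001,0.0205,0]])

```text
t: 11.78
tcp_pos: [0.5893, 0.0565, 0.1414]
tcp_rot: [2.089, 2.066, -0.202]
force: [0.3, -0.2, 0.1]
width: 0.0223
grasp_force: 69.4
```

play_rows(motion=[[0,0,0,0.001,0,0.002,0],[0,0,0,0.002,0,0.004,0],[0,0,0,0.003,0,0.0055,0],[0,0,0,0.003,0,0.0055,0],[0,0,0,0.003,0,0.0055,0]])

```text
t: 12.2
tcp_pos: [0.5905, 0.0579, 0.1367]
tcp_rot: [2.088, 2.064, -0.2]
force: [0.0, -0.9, 0.5]
width: 0.0224
grasp_force: 69.4
```

```bash
cat > f.py <<'E'
from pan import *
f=[];p=[]
for i in range(12): s,d2=camera("scene");o=get_obs();f.append(o["force"]);p.append(o["tcp_pos"]+R.from_rotvec(o["tcp_rot"]).as_matrix()@rel)
f=np.mean(f,0)-[-.05,.2,-1.6];p=np.mean(p,0);print("F",f.round(2),"along n",(f@n).round(2),"tip",p.round(4),"h",((p-S)@n).round(4),"lat",((p-S)-((p-S)@n)*n).round(4),o["t"],o["width"])
cv2.imwrite("pics/p7.png",cv2.resize(s[140:240,300:400],(600,600),interpolation=2)[...,::-1])
E
python3 f.py
```

```text
F [ 0.65 -0.64  1.3 ] along n 1.39 tip [0.5941 0.0904 0.0485] h -0.0033 lat [-0.     -0.0002 -0.0001] 12.8 0.02264145576319968
```

play_rows(motion=[[0,0,0,0.0006,0,0.0012,0],[0,0,0,0.0014,0,0.0026,0],[0,0,0,0.0014,0,0.0026,0],[0,0,0,0.0014,0,0.0026,0],[0,0,0,0.0014,0,0.0026,0]])

```text
t: 13.22
tcp_pos: [0.5904, 0.0587, 0.1336]
tcp_rot: [2.088, 2.065, -0.2]
force: [0.6, -0.1, 0.6]
width: 0.0226
grasp_force: 69.4
```

```bash
python3 f.py
```

```text
F [ 0.43 -0.93  2.54] along n 2.67 tip [0.5941 0.0912 0.0455] h -0.0064 lat [-0.0002 -0.0002 -0.0001] 13.8167 0.02252634433660488
```

View pics/p7.png

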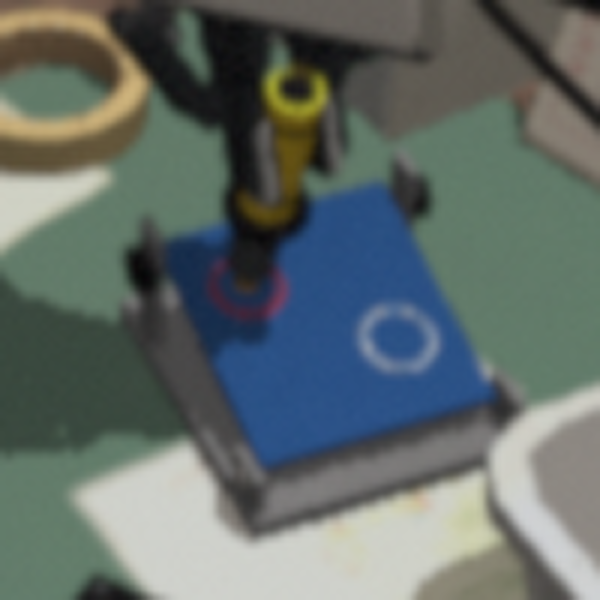

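The brass tip (245,288) sits at the centre of the red ring (248,287). It presses with about 2.7 N, and both sleeve estimates put it at about 6 mm in. Handing in.

```bash
python3 -c "
from cell import *
print(sign_off())"
```

```text
the job is handed in; nothing more can be done
None
```

The job is handed in, verdict not shown: the probe was zeroed on the steel disc at about 2.8 N for well over a second, and it is now held square in the red ring at about 2.7 N, sleeve about half-way in.

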